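# Find the charged milling jar by weight and clamp it in the mill

## Robot

A 6-joint arm with a two-finger parallel gripper is mounted at the origin on a cart in front of the work surface, level with it; the furniture and walls round the work are solid. World frame = base frame: x ahead of the robot, y to its left, z up, the work surface at z = 0. Lengths are in m, angles in rad, forces in N, time in s.
With the tool pointing down it reaches from about 0.35 to 0.725 m from the base axis. Payload 6 kg.
Tool frame: the origin (TCP) lies at the very end of the fingers, on their centre line; the grasp point (between the pads) lies 19 mm behind it; z points along the fingers, y is the line along which they close (so a half turn about z gives the same grasp; the last joint's range is limited). The gripper opens to 85 mm and grips with 20 to 120 N. Pads are 22 mm wide; open, the fingers measure 114 mm over their backs; the gripper's body (76 mm by 85 mm) begins 54 mm behind the grasp point. The pads swing forward as they close: fully open they stand 13 mm farther back than shut.
Start: joints at [-0.95, 0.04, 0.085, 0, -1.615, -0.334], TCP at [0.17, -0.575, 0.231] pointing down, gripper open.
Joint ranges: [-2.56, 2.56], [-1.29, 2.01], [-1.08, 1.49], [-3.29, 1.98], [-2.81, -0.18], [-2.99, 2.99]. Speed limits (rad/s): [2.57, 2.57, 3.01, 3.14, 3.14, 3.14].

## Interface

Orientations are given as [roll, pitch, yaw] about the fixed x, y, z axes, in that order (R = Rz(yaw) Ry(pitch) Rx(roll)).
In Python, from plant import robot, vision gives the robot as it stands. The module is installed in compiled form; this text tells all that it offers.
- The arm moves only by the tool jog_arm, never from a script. Its argument "rows" is a list of rows, each a list of 6 numbers: the shift along the tool's x, y, z each as a share of 15 cm, from -1 to 1, then the turn, a rotation vector about the tool's x, y, z each as a share of 30 degrees, from -1 to 1. A call has 1 to 8 rows; each row is the pose to reach, as a shift and turn from the pose commanded when the call began, along the tool's axes at that moment; what a row does not reach only later rows make up. A row lasts 1/10 s, in which the tool goes at most 50 mm and 8.59 degrees, less where a joint would pass 70% of its speed; a pose out of reach is approached as far as the arm can. A call with a number of a shift or a turn outside -1 to 1 is refused whole. A call with a gripper value outside its range is refused whole. "jaw" is the opening, from 0 (shut) to 1 (fully open), set as the call begins (left out, the last holds). The fingers move at their own pace and stop on an object; "force" is the grip in N (left out, the last holds). Time passes only in rows, so rows that repeat a pose let the fingers close. It gives the time, the measured TCP pose, the force, the opening and the grip force at its end, in the units of the state.
- robot.get_state(): the state, without advancing time (a new reading comes with each control period).
- vision.read_camera(name): name is "scene" or "top"; returns a dict with "image" (400x640x3 uint8, red, green, blue), "vertical_fov" (degrees; the focal length in pixels is half the picture's height over the tangent of half this angle, whatever the lens; pixels are square), "cx", "cy" (the principal point, pixels), "R" (3x3) and "t" (3): a world point X has camera coordinates R X + t. Camera axes: x right, y down, z forward; pixel columns grow to the right and rows downward; lengths in m; the calibration is good to about 2 mm. A picture is of the moment at which its call begins. There is no depth.
- robot.finish_job(): hands the job in; it is judged then, once.
The state is a dict: "t": time; "q": joint angles; "dq": joint speeds; "tau": joint torques, N m; "ee_pos": TCP position; "tool_rot": TCP orientation; "force": force on the tool from outside, world axes, zero at the start; "torque": the same for the moment, N m; "opening": finger opening in m; "finger_force": force on a finger pad.
Only numpy, scipy, OpenCV 4.12 (cv2) and the standard library are available. Lean on these libraries where they do the work, as an engineer would, in place of code of your own. Each camera call takes 0.05 s, during which the arm holds its last target. There are 200 camera calls.

## Task

One of the three closed milling jars is charged with a heavy steel grinding puck; the other two, which look just the same, only hold light plastic pucks. Heft the jars to find the charged one, stand it squarely down in the round cup of the mill, and swing the toggle clamp's handle all the way over centre against its stop so that the pad holds the jar down. Leave the other two jars standing upright on the bench, and do not disturb anything else.

Things in the scene. Friction and masses are not known exactly. Their poses are not given: they have to be found in the camera images.
- jar_1: Closed round aluminium milling jar with a fixed steel lid, 60 mm across, 92 mm tall, straight side from 3 to 78 mm up (grip it there). Origin at the centre of its underside, z up. The three jars look alike; any one of them weighs 0.58 to 0.80 kg with its steel puck, the other two 0.25 to 0.35 kg with plastic pucks.
- jar_2: Closed round aluminium milling jar with a fixed steel lid, 60 mm across, 92 mm tall, straight side from 3 to 78 mm up (grip it there). Origin at the centre of its underside, z up. The three jars look alike; any one of them weighs 0.58 to 0.80 kg with its steel puck, the other two 0.25 to 0.35 kg with plastic pucks.
- jar_3: Closed round aluminium milling jar with a fixed steel lid, 60 mm across, 92 mm tall, straight side from 3 to 78 mm up (grip it there). Origin at the centre of its underside, z up. The three jars look alike; any one of them weighs 0.58 to 0.80 kg with its steel puck, the other two 0.25 to 0.35 kg with plastic pucks.
- mill: Mill, fixed: white housing under an aluminium platform 130 x 200 mm, top 70 mm above the bench. Origin on the bench under the cup's axis; the platform runs from y = -50 to 150 mm. The clamp's bracket stands at y 86 to 161, x -17 to 17 mm. Open, the clamp arm stands upright over y = 85 to 140 mm, to 282 mm above the bench; it swings in the plane x = 0.
- cup (a point): Centre of the cup's floor, 74 mm above the bench; axes as the mill's. The cup is a steel ring 66 mm inside and 78 mm outside, its rim 8 mm above its floor, fixed on the platform. A jar fully down has its underside on this floor.
- handle_pivot (a point): Pivot of the clamp's handle, at [0, 148, 166] mm in the mill's frame; the handle turns about the mill's x axis, in its y-z plane.
- handle_grip (a point): Point on the axis of the clamp handle's round black rubber grip, 85 mm from the pivot. The grip is 17 to 18 mm thick and runs from 40 to 118 mm from the pivot. Open, the handle stands upright; closed, it lies level towards the mill's +y, 170 mm above the bench.
- clamp_handle (a joint): Handle angle, rad: 0 = open (upright; starts so and stays where left), growing as its end swings over to the mill's +y and down to 1.61 = closed against its stop; the arm comes down over the cup with it. Dead centre is at 1.51; beyond it the clamp holds itself. With a jar in place the last 0.4 rad takes a few N at the grip.
- clamp_pad: Round rubber pad, 24 mm across, on a stiff spring (5 N/mm) at the free end of the clamp's arm. Origin at the centre of its pressing face. Closed, it presses on the middle of the jar's lid, sprung back a few mm.
- beaker: Bystander: clear beaker, 73 mm across, 92 mm tall, behind the jars. Origin under its centre.
- sample_bottle_3: Bystander: white plastic sample bottle with a ribbed cap, 54 mm across, 98 mm tall, by the hotplate. Origin under its centre.
- tweezers: Bystander: tweezers lying behind the jars, 12 x 130 x 11 mm. Origin under the centre.
- petri_1: Bystander: lower of two stacked petri dishes at the right, 57 mm across, 15 mm tall. Origin under its centre.
- petri_2: Bystander: upper of the two stacked petri dishes. Origin under its centre.

How it is judged:
By the outcome, as a careful person would: the job done as asked, in the order asked, and still so for the second after the job is handed in, with the robot touching nothing.
It also fails if it takes over 67 s, if anything falls off the work surface, if the arm or the gripper's body presses on something with over 40 N, if the wrist force passes 120 N, or if a joint passes its speed limit or range.

## Working session

There is one attempt and no reset: what is moved stays moved. The work goes in short steps, Python scripts to look and compute and a tool call to move; the robot and the scene stay as the last step left them, time stands still between calls to the robot, and variables do not carry over. Pictures are saved under pics/ and viewed, at most 10 in all, crops included, and the job is handed in when it is done.

Besides the shell and the picture viewer there is one more tool, called after "Emit:" by a JSON object that holds its "api" and its "payload". jog_arm: Moves the arm, as the interface text tells. Shift numbers are shares of 15 cm and turn numbers shares of 30 degrees, none past 1 either way. Its arguments: {"type":"object","properties":{"rows":{"type":"array"},"jaw":{"type":"number"},"force":{"type":"number"}},"required":["rows"]}

```bash
mkdir -p pics; python3 - <<'E'
from plant import robot, vision
import cv2,pickle
s=robot.get_state(); print({k:(v if not hasattr(v,'round') else v) for k,v in s.items()})
for n in("scene","top"):
    c=vision.read_camera(n); pickle.dump(c,open(n+'.pkl','wb'))
    print(n,c['vertical_fov'],c['cx'],c['cy'],c['R'],c['t'])
    cv2.imwrite(f'pics/{n}0.png',cv2.cvtColor(c['image'],cv2.COLOR_RGB2BGR))
E
```

```text
{'t': 0.0, 'q': array([-9.50309192e-01,  4.08050390e-02,  8.37759900e-02, -4.51044035e-04,
       -1.61548850e+00, -3.33685467e-01]), 'dq': array([-0.00059619, -0.00045442, -0.00096711, -0.00188798, -0.00054776,
       -0.00080952]), 'tau': array([ 6.48297482e-04, -3.68210471e+01,  3.47425282e+01,  6.93242133e+00,
       -5.30824313e-03, -3.38999450e-05]), 'ee_pos': array([ 0.16970136, -0.57515273,  0.23026601]), 'tool_rot': array([ 3.13981878e+00, -1.37974274e-04, -2.85477110e+00]), 'force': array([ 0.74148554, -0.30381281,  0.53503869]), 'torque': array([-0.00447198,  0.00011763, -0.0242835 ]), 'finger_force': 0.0, 'opening': 0.08537563671279305}
scene 43.866420196690235 315.46905605996835 199.59709127151012 [[ 0.85151071 -0.52416359 -0.01349224]
 [-0.37730734 -0.59466664 -0.70993715]
 [ 0.36409982  0.60960981 -0.70413579]] [-0.52214238  0.31175761  1.30071268]
top 52.38250488497103 317.6257985009721 202.88007028575106 [[-0.00675671 -0.99961546 -0.02689372]
 [-0.98721531  0.01095107 -0.15901576]
 [ 0.15924912  0.02547546 -0.98690968]] [-0.04146603  0.59204755  1.3289341 ]
```

View pics/scene0.png

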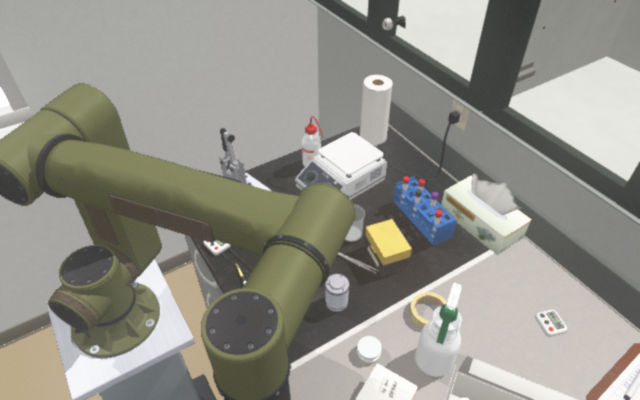

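View pics/top0.png

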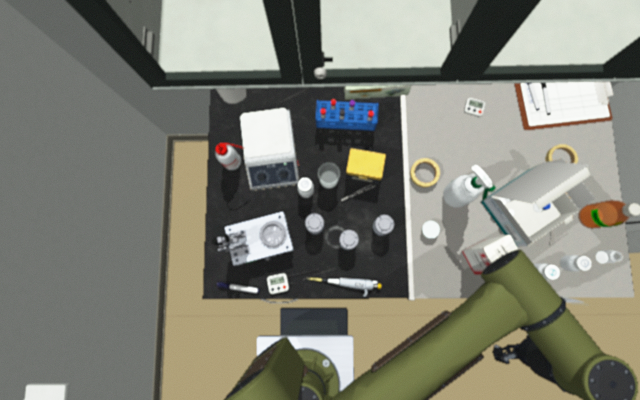

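The scene view shows the arm hiding the jars. The top view shows the mill's cup near (273,233), with the clamp to its left, and jar lids near (314,224), (348,239) and (384,224).

```bash
cat >h.py <<'E'
import numpy as np,cv2,pickle
def load(n): return pickle.load(open(f'{n}.pkl','rb'))
def ray(c,u,v,z):
    f=200/np.tan(np.radians(c['vertical_fov']/2))
    d=c['R'].T@np.array([(u-c['cx'])/f,(v-c['cy'])/f,1]); o=-c['R'].T@c['t']
    return o+d*(z-o[2])/d[2]
def proj(c,X):
    f=200/np.tan(np.radians(c['vertical_fov']/2)); p=c['R']@X+c['t']
    return p[0]/p[2]*f+c['cx'],p[1]/p[2]*f+c['cy']
E
python3 - <<'E'
from h import *
c=load('top'); im=cv2.cvtColor(c['image'],cv2.COLOR_RGB2BGR)
cr=cv2.resize(im[160:305,205:405],None,fx=4,fy=4,interpolation=cv2.INTER_CUBIC); cv2.imwrite('pics/crop1.png',cr)
g=cv2.cvtColor(im,cv2.COLOR_BGR2GRAY)
m=(g>100).astype(np.uint8)
cs,_=cv2.findContours(m[195:275,205:405],cv2.RETR_EXTERNAL,cv2.CHAIN_APPROX_NONE)
for k in cs:
    if cv2.contourArea(k)>80:
        (x,y),r=cv2.minEnclosingCircle(k);print(x+205,y+195,r,cv2.contourArea(k),cv2.minAreaRect(k),ray(c,x+205,y+195,.092).round(4))
E
```

```text
344.0 236.0 15.264437675476074 297.0 ((141.23651123046875, 40.302059173583984), (28.03821563720703, 19.87518882751465), 59.534454345703125) [ 0.4753 -0.1322  0.092 ]
383.3826599121094 224.48979568481445 10.613845825195312 301.0 ((178.0, 29.5), (19.091880798339844, 20.50609588623047), 45.0) [ 0.5113 -0.2598  0.092 ]
314.11643981933594 222.5684928894043 9.862565994262695 276.0 ((109.0, 27.5), (19.0, 18.0), 90.0) [ 0.5198 -0.0361  0.092 ]
257.9776725769043 237.94162368774414 36.09613037109375 2426.5 ((53.104923248291016, 42.99870300292969), (41.380611419677734, 62.70714569091797), 75.25643920898438) [0.4715 0.1461 0.092 ]
```

View pics/crop1.png

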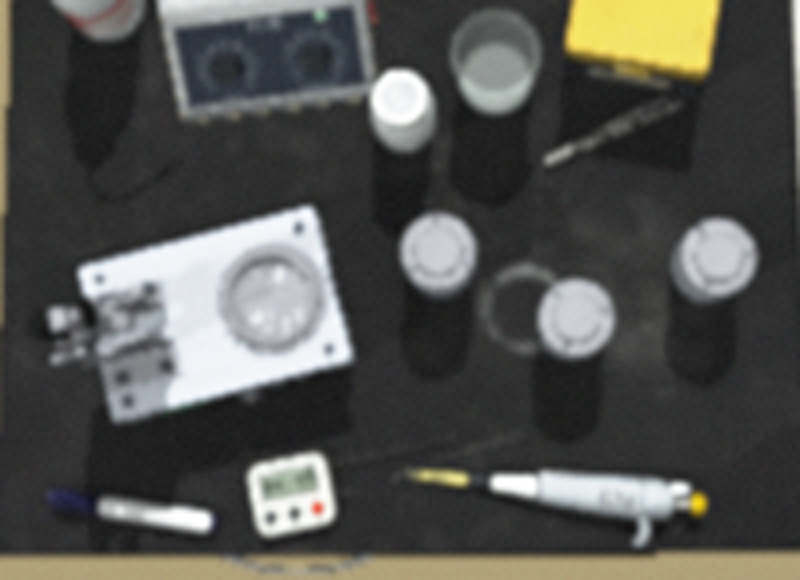

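The crop shows lids at about (438,249), (576,314) and (717,255), and the cup ring at (272,298). The platform's corners are at (316,206), (352,358), (114,422) and (78,268). The clamp is on the left, towards the mill's +y.

```bash
python3 - <<'E'
from h import *
c=load('top'); g=cv2.imread('pics/crop1.png',0)
o=lambda x,y:((x+.5)/4-.5+205,(y+.5)/4-.5+160)
P=lambda x,y,z:ray(c,*o(x,y),z)
h=cv2.HoughCircles(cv2.GaussianBlur(g,(5,5),0),cv2.HOUGH_GRADIENT,1,60,param1=120,param2=22,minRadius=32,maxRadius=56)
for x,y,r in h[0]: print('hough',x,y,r,P(x,y,.092).round(4),P(x,y,.082)[:2].round(4))
for x,y in((438,249),(576,314),(719,255)): print(P(x,y,.092).round(4))
print('cup',P(272,298,.082).round(4))
m=(g>150).astype(np.uint8); cs,_=cv2.findContours(m[190:430,60:370],cv2.RETR_EXTERNAL,cv2.CHAIN_APPROX_NONE)
K=[P(x,y,.07) for x,y in((316,206),(352,358),(114,422),(78,268))]
for i in range(4):
    d=K[(i+1)%4]-K[i]; print(K[i].round(4),np.linalg.norm(d).round(4),np.degrees(np.arctan2(d[1],d[0])).round(2))
print('edge scale', np.linalg.norm(P(576+37,314,.092)-P(576-37,314,.092)))
E
```

```text
hough 575.5 317.5 38.2 [ 0.4655 -0.1465  0.092 ] [ 0.4662 -0.147 ]
hough 719.5 257.5 37.1 [ 0.5129 -0.2635  0.092 ] [ 0.514  -0.2649]
hough 436.5 250.5 38.4 [ 0.5208 -0.0349  0.092 ] [ 0.5219 -0.0345]
hough 494.5 78.5 34.9 [ 0.6629 -0.0835  0.092 ] [ 0.6652 -0.0835]
hough 407.5 112.5 37.8 [ 0.6352 -0.0116  0.092 ] [ 0.6372 -0.0111]
[ 0.522  -0.0361  0.092 ]
[ 0.4683 -0.147   0.092 ]
[ 0.5149 -0.2631  0.092 ]
cup [0.4843 0.1    0.082 ]
[0.5614 0.0658 0.07  ] 0.1294 -166.44
[0.4356 0.0355 0.07  ] 0.2008 104.53
[0.3852 0.2299 0.07  ] 0.1307 14.78
[0.5116 0.2633 0.07  ] 0.2036 -75.84
edge scale 0.059455815243268484
```

Emit:
{"api": "jog_arm", "payload": {"rows": [[-1, 1, 0, 0, 0, -1], [-1, 1, 0, 0, 0, -1], [-1, 1, 0, 0, 0, -1], [-1, 1, 0, 0, 0, -1], [-1, 1, 0, 0, 0, -1]], "jaw": 1}}

```text
t: 0.6
ee_pos: [0.2728, -0.3861, 0.2315]
tool_rot: [-3.141, 0.001, -2.325]
force: [-0.3, 0.3, 0.6]
opening: 0.0855
finger_force: 0.0
```

Emit:
{"api": "jog_arm", "payload": {"rows": [[-1, 0, 0, 0, 0, -1], [-1, 0, 0, 0, 0, -1], [-1, 0, 0, 0, 0, -1], [-1, 0, 0, 0, 0, -1], [-1, 0, 0, 0, 0, -1]]}}

```text
t: 1.1
ee_pos: [0.3752, -0.2796, 0.2308]
tool_rot: [3.141, 0.0, -1.805]
force: [0.5, 0.2, 0.3]
opening: 0.0855
finger_force: 0.0
```

Emit:
{"api": "jog_arm", "payload": {"rows": [[-0.33, -0.88, 0, 0, 0, -0.93], [-0.33, -0.88, 0, 0, 0, -0.93], [-0.33, -0.88, 0, 0, 0, -0.93], [-0.33, -0.88, 0, 0, 0, -0.93], [-0.33, -0.88, 0, 0, 0, -0.93], [-0.33, -0.88, 0, 0, 0, -0.93]]}}

```text
t: 1.7
ee_pos: [0.5138, -0.2644, 0.2314]
tool_rot: [3.141, -0.0, -1.325]
force: [-0.2, 0.1, 1.0]
opening: 0.0853
finger_force: 0.0
```

```bash
cat >>h.py <<'E'
from scipy.spatial.transform import Rotation as Ro
YAW=-75.8
def to(x,y,z,tilt=0,yaw=YAW,s=None):
    "shares from the measured pose to a target; tilt: deg about tool y"
    if s is None:
        from plant import robot; s=robot.get_state()
    R=Ro.from_euler('xyz',s['tool_rot']); T=Ro.from_euler('xyz',[180,0,yaw],degrees=True)*Ro.from_euler('y',tilt,degrees=True)
    d=R.inv().apply(np.array([x,y,z])-s['ee_pos'])/.15; r=(R.inv()*T).as_rotvec(degrees=True)/30
    return np.r_[d,r].round(3)
E
python3 -c "
from h import *
from plant import robot
s=robot.get_state();print(s['t'],s['ee_pos'],s['tool_rot'],s['q'],s['force']);print(to(.514,-.263,.036))"
```

```text
1.7 [ 0.51379342 -0.26439446  0.23136903] [ 3.14134006e+00 -1.55318828e-04 -1.32495588e+00] [-1.28116391e-01 -1.85884814e-02  2.56616472e-02  2.37092684e-04
 -1.61522486e+00  3.73967326e-01] [-0.23749044  0.12541609  1.01282382]
[-0.009 -0.004  1.302  0.    -0.    -0.004]
```

Emit:
{"api": "jog_arm", "payload": {"rows": [[0, 0, 1, 0, 0, 0], [0, 0, 1, 0, 0, 0], [0, 0, 1, 0, 0, 0], [0, 0, 1, 0, 0, 0]]}}

```text
t: 2.1
ee_pos: [0.5093, -0.2624, 0.074]
tool_rot: [3.132, 0.007, -1.324]
force: [-1.6, -0.2, -1.0]
opening: 0.0851
finger_force: 0.0
```

Emit:
{"api": "jog_arm", "payload": {"rows": [[0, 0, 0.15, 0, 0, 0], [0, 0, 0.3, 0, 0, 0], [0, 0, 0.3, 0, 0, 0]]}}

```text
t: 2.4
ee_pos: [0.5136, -0.2636, 0.0367]
tool_rot: [3.141, 0.001, -1.323]
force: [-0.5, 0.2, -0.6]
opening: 0.0854
finger_force: 0.0
```

Emit:
{"api": "jog_arm", "payload": {"rows": [[0, 0, 0, 0, 0, 0], [0, 0, 0, 0, 0, 0], [0, 0, 0, 0, 0, 0], [0, 0, 0, 0, 0, 0], [0, 0, 0, 0, 0, 0], [0, 0, 0, 0, 0, 0], [0, 0, 0, 0, 0, 0], [0, 0, 0, 0, 0, 0]], "jaw": 0, "force": 60}}

```text
t: 3.2
ee_pos: [0.5155, -0.2643, 0.04]
tool_rot: [-3.139, -0.003, -1.321]
force: [-3.7, 0.6, 5.7]
opening: 0.059
finger_force: 64.7
```

Emit:
{"api": "jog_arm", "payload": {"rows": [[0, 0, -0.07, 0, 0, 0], [0, 0, -0.14, 0, 0, 0], [0, 0, -0.2, 0, 0, 0], [0, 0, -0.2, 0, 0, 0], [0, 0, -0.2, 0, 0, 0], [0, 0, -0.2, 0, 0, 0], [0, 0, -0.2, 0, 0, 0]]}}

```text
t: 3.9
ee_pos: [0.5141, -0.2632, 0.0655]
tool_rot: [3.14, 0.001, -1.321]
force: [0.1, 1.0, -6.3]
opening: 0.0587
finger_force: 66.2
```

Emit:
{"api": "jog_arm", "payload": {"rows": [[0, 0, 0, 0, 0, 0], [0, 0, 0, 0, 0, 0]]}}

```text
t: 4.1
ee_pos: [0.5144, -0.2633, 0.066]
tool_rot: [3.141, 0.0, -1.321]
force: [-0.3, 0.0, -5.4]
opening: 0.0588
finger_force: 66.2
```

Emit:
{"api": "jog_arm", "payload": {"rows": [[0, 0, 0, 0, 0, 0], [0, 0, 0, 0, 0, 0]]}}

```text
t: 4.3
ee_pos: [0.5145, -0.2633, 0.0662]
tool_rot: [3.142, 0.0, -1.321]
force: [0.3, 0.3, -6.3]
opening: 0.0586
finger_force: 66.1
```

Emit:
{"api": "jog_arm", "payload": {"rows": [[0, 0, 0, 0, 0, 0]]}}

```text
t: 4.4
ee_pos: [0.5145, -0.2633, 0.0663]
tool_rot: [3.142, 0.0, -1.321]
force: [-0.1, 0.2, -5.8]
opening: 0.0585
finger_force: 66.2
```

About 6 N is well above the 3.4 N a plastic-puck jar can weigh, so this is the charged jar. Next I carry it to the cup.

Emit:
{"api": "jog_arm", "payload": {"rows": [[0, 0, -0.25, 0, 0, 0], [0, 0, -0.5, 0, 0, 0], [0, 0, -0.8, 0, 0, 0], [-0.2, 0, -0.9, 0, 0, 0], [-0.45, -0.1, -0.9, 0, 0, 0], [-0.7, -0.2, -0.9, 0, 0, 0], [-1, -0.2, -0.9, 0, 0, 0]]}}

```text
t: 5.1
ee_pos: [0.5069, -0.1092, 0.2009]
tool_rot: [-3.142, 0.0, -1.321]
force: [0.8, 1.2, -6.1]
opening: 0.0585
finger_force: 66.2
```

Emit:
{"api": "jog_arm", "payload": {"rows": [[-0.25, 0, 0, 0, 0, 0], [-0.5, 0, 0, 0, 0, 0], [-0.75, -0.1, 0, 0, 0, 0], [-0.9, -0.2, 0, 0, 0, 0], [-1, -0.2, 0, 0, 0, 0], [-1, -0.2, 0, 0, 0, 0]]}}

```text
t: 5.7
ee_pos: [0.4981, 0.044, 0.2012]
tool_rot: [3.142, 0.001, -1.318]
force: [-0.4, 0.2, -5.9]
opening: 0.059
finger_force: 66.7
```

```bash
python3 -c "
from h import *
from plant import robot,vision
s=robot.get_state();print(s['t'],s['ee_pos'],s['q'],s['force']);print(to(.485,.100,.2))
for n in('scene','top'):
    c=vision.read_camera(n); pickle.dump(c,open(n+'1.pkl','wb'))
    u=[int(a) for a in proj(c,np.array([.485,.1,.13]))];print(n,u)
    x0,y0=max(u[0]-100,0),max(u[1]-75,0)
    cv2.imwrite(f'pics/{n}1.png',cv2.resize(cv2.cvtColor(c['image'],cv2.COLOR_RGB2BGR)[y0:y0+150,x0:x0+200],None,fx=4,fy=4,interpolation=2))
"; python3 -c "
import cv2,numpy as np
a=cv2.imread('pics/scene1.png');b=cv2.imread('pics/top1.png')
cv2.imwrite('pics/both1.png',np.hstack([cv2.resize(i,(400,300)) for i in(a,b)]))"
```

```text
5.7 [0.49809432 0.04400595 0.20118189] [ 4.91419342e-01 -2.30838301e-01 -2.21886803e-01 -7.46219596e-04
 -1.57965375e+00 -2.38646096e-01] [-0.42752517  0.1620047  -5.91102428]
[-0.383 -0.009  0.008  0.     0.001  0.009]
scene [259, 191]
top [270, 232]
```

View pics/both1.png

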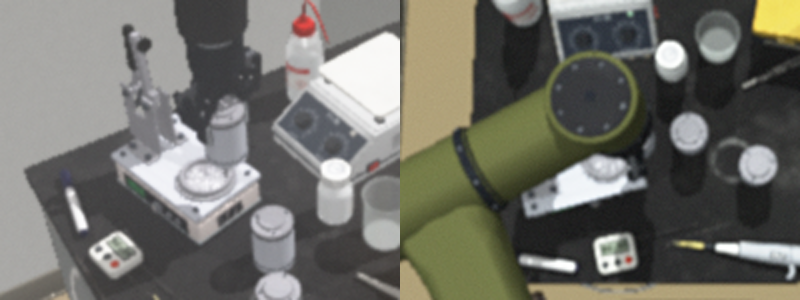

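The scene crop shows the jar held upright beside the cup. The top crop shows the forearm passing over the clamp side, so I need a full scene view to check that clearance.

```bash
python3 -c "
from h import *
c=load('scene1')
im=cv2.cvtColor(c['image'],cv2.COLOR_RGB2BGR)
a=cv2.resize(im,(480,300)); b=cv2.resize(im[130:230,180:340],(800,500),interpolation=2)
cv2.imwrite('pics/s2.png',cv2.resize(im,None,fx=1.25,fy=1.25)); cv2.imwrite('pics/s3.png',b)
for z in(.3,.35,.4,.45,.5): print(z,proj(c,np.array([.498,.044,z])))
"
```

```text
0.3 (np.float64(267.54639486951004), np.float64(155.46878687726942))
0.35 (np.float64(265.9444809646282), np.float64(140.27219799765834))
0.4 (np.float64(264.2506535793098), np.float64(124.2036700141844))
0.45 (np.float64(262.45676844575837), np.float64(107.18594216454817))
0.5 (np.float64(260.55368981566295), np.float64(89.13234798636016))
```

View pics/s2.png

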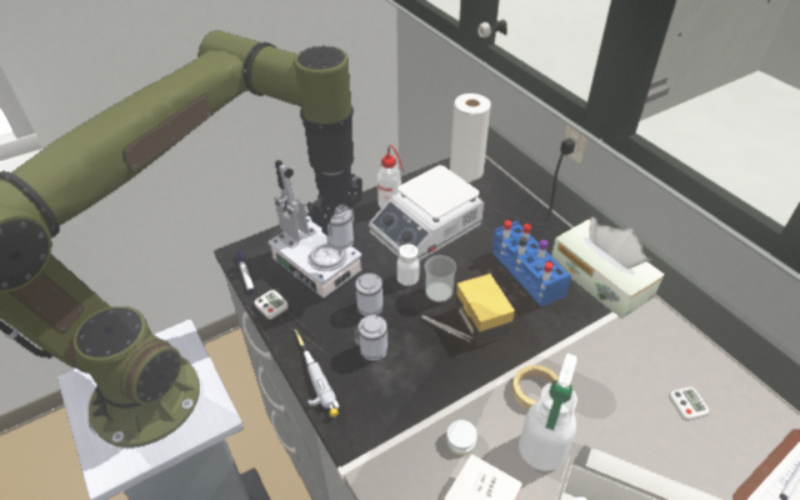

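View pics/s3.png

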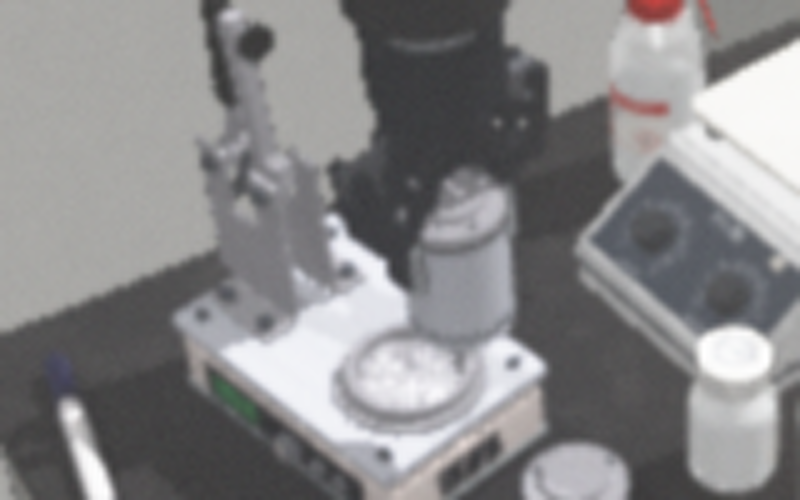

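The views show the forearm about 0.5 m up, clear of the clamp. The jar's sides run from crop u≈412 to 514 (v≈290) and the cup ellipse is centred near (412,378). I'll use these to check the jar and cup positions.

```bash
python3 -c "
from h import *
c=load('scene1'); q=lambda p:((p[0]+.0-180)*5+2,(p[1]-130)*5+2)
for z in(.16,.19,.22,.257):
    print(z,q(proj(c,np.array([.498,.044,z]))))
print('cup rim',q(proj(c,np.array([.485,.1,.082]))))
for X in((.475,.1),(.485,.11)): print(q(proj(c,np.array([*X,.082]))))
f=lambda u,v,z: ray(c,180+(u-2)/5,130+(v-2)/5,z)
print(f(410,378,.082))
im=cv2.cvtColor(cv2.imread('pics/s3.png'),cv2.COLOR_BGR2GRAY)
for v in(270,290,310):
    r=cv2.GaussianBlur(im,(9,9),0)[v].astype(int); print(v,r[380:540:6])
"
```

```text
0.16 (np.float64(460.0097958567285), np.float64(321.7099010653372))
0.19 (np.float64(455.9093072155737), np.float64(282.8105320697612))
0.22 (np.float64(451.6808682169984), np.float64(242.69735940296667))
0.257 (np.float64(446.2805135797079), np.float64(191.4667851649251))
cup rim (np.float64(406.4630646060554), np.float64(368.5743822770959))
(np.float64(391.4719327278392), np.float64(374.9647371403064))
(np.float64(398.82583237041086), np.float64(358.56416675421485))
[0.4831631  0.09182339 0.082     ]
270 [238 162  76  63  68  93 114 115 128 143 148 148 147 148 148 147 149 154
 161 168 174 169 122  85  79  82  82]
290 [236 238 233 198 140 109 118 124 129 145 148 149 148 147 148 148 149 152
 160 167 174 171 134  89  78  80  81]
310 [228 228 227 228 209 164 145 143 145 147 149 149 149 148 148 148 149 154
 158 164 169 163 138  93  78  80  81]
```

```bash
python3 -c "
from h import *
c=load('scene1')
f=lambda u,v,z: ray(c,180+(u-2)/5,130+(v-2)/5,z)
for p in((545,368),(390,468),(178,318)): print(f(*p,.07))
im=cv2.cvtColor(c['image'],cv2.COLOR_RGB2BGR)[182:226,236:292]
cv2.imwrite('pics/s4.png',cv2.resize(im,(784,588),interpolation=2))
# predicted ring points
for r,z in((.039,.082),(.033,.082),(.039,.07)):
  P=np.array([proj(c,np.array([.485+r*np.cos(a),.1+r*np.sin(a),z])) for a in np.linspace(0,6.28,60)])
  print(r,z,((P.min(0)-[236,182])*14+6).round(),((P.max(0)-[236,182])*14+6).round())
"
```

```text
[0.5604082  0.06686492 0.07      ]
[0.44423337 0.04376639 0.07      ]
[0.39043122 0.2261329  0.07      ]
0.039 0.082 [171. 177.] [538. 437.]
0.033 0.082 [199. 196.] [509. 416.]
0.039 0.07 [177. 216.] [542. 476.]
```

View pics/s4.png

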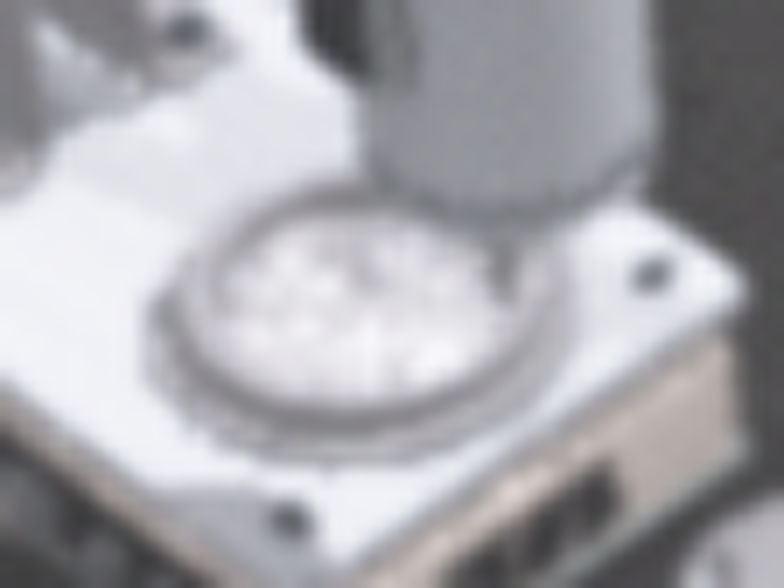

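Emit:
{"api": "jog_arm", "payload": {"rows": [[-0.2, 0, 0, 0, 0, 0], [-0.38, -0.01, 0, 0, 0, 0], [-0.38, -0.01, 0, 0, 0, 0], [-0.38, -0.01, 0.25, 0, 0, 0], [-0.38, -0.01, 0.48, 0, 0, 0], [-0.38, -0.01, 0.48, 0, 0, 0], [-0.38, -0.01, 0.48, 0, 0, 0], [-0.38, -0.01, 0.48, 0, 0, 0]]}}

```text
t: 6.6
ee_pos: [0.4871, 0.0976, 0.1322]
tool_rot: [-3.138, -0.0, -1.321]
force: [0.3, -0.0, -4.7]
opening: 0.0582
finger_force: 69.2
```

```bash
python3 -c "
from h import *
from plant import robot
s=robot.get_state();print(s['t'],s['ee_pos'],s['force']);print(to(.485,.100,.115))"
```

```text
6.6 [0.48707604 0.09757151 0.13216559] [ 0.32084563 -0.04720971 -4.68085639]
[-0.019  0.01   0.114 -0.007 -0.     0.003]
```

Emit:
{"api": "jog_arm", "payload": {"rows": [[0, 0, 0, 0, 0, 0], [0, 0, 0, 0, 0, 0], [0, 0, 0, 0, 0, 0]]}}

```text
t: 6.9
ee_pos: [0.486, 0.0979, 0.13]
tool_rot: [-3.141, 0.0, -1.321]
force: [0.7, 0.8, -5.7]
opening: 0.0585
finger_force: 69.2
```

Settled with no contact. Now a small correction, then down in steps.

Emit:
{"api": "jog_arm", "payload": {"rows": [[-0.013, 0.003, 0, 0, 0, 0], [-0.013, 0.003, 0.02, 0, 0, 0], [-0.013, 0.003, 0.04, 0, 0, 0], [-0.013, 0.003, 0.05, 0, 0, 0], [-0.013, 0.003, 0.05, 0, 0, 0]]}}

```text
t: 7.4
ee_pos: [0.4845, 0.0995, 0.1213]
tool_rot: [3.141, -0.0, -1.321]
force: [0.3, -0.1, -6.2]
opening: 0.0588
finger_force: 69.2
```

Emit:
{"api": "jog_arm", "payload": {"rows": [[0, 0, 0.01, 0, 0, 0], [0, 0, 0.02, 0, 0, 0], [0, 0, 0.02, 0, 0, 0]]}}

```text
t: 7.7
ee_pos: [0.4847, 0.0995, 0.1185]
tool_rot: [3.141, 0.0, -1.321]
force: [-0.1, 0.1, -6.0]
opening: 0.0585
finger_force: 69.2
```

Emit:
{"api": "jog_arm", "payload": {"rows": [[0, 0, 0.01, 0, 0, 0], [0, 0, 0.02, 0, 0, 0], [0, 0, 0.02, 0, 0, 0]]}}

```text
t: 8.0
ee_pos: [0.4849, 0.0998, 0.1157]
tool_rot: [-3.141, 0.0, -1.321]
force: [0.7, 0.3, -7.0]
opening: 0.0583
finger_force: 69.3
```

Emit:
{"api": "jog_arm", "payload": {"rows": [[0, 0, 0.01, 0, 0, 0], [0, 0, 0.015, 0, 0, 0], [0, 0, 0.015, 0, 0, 0]]}}

```text
t: 8.3
ee_pos: [0.485, 0.0997, 0.1141]
tool_rot: [-3.141, 0.0, -1.32]
force: [-0.9, 0.7, -2.3]
opening: 0.0581
finger_force: 69.7
```

Emit:
{"api": "jog_arm", "payload": {"rows": [[0, 0, 0.01, 0, 0, 0], [0, 0, 0.015, 0, 0, 0], [0, 0, 0.015, 0, 0, 0]]}}

```text
t: 8.6
ee_pos: [0.4851, 0.0995, 0.114]
tool_rot: [-3.14, -0.0, -1.32]
force: [-7.1, 0.7, 8.9]
opening: 0.0586
finger_force: 70.9
```

Contact came at TCP z ≈ 0.114, which matches a seated jar. Release and rise.

Emit:
{"api": "jog_arm", "payload": {"rows": [[0, 0, -0.015, 0, 0, 0], [0, 0, -0.015, 0, 0, 0], [0, 0, -0.015, 0, 0, 0], [0, 0, -0.015, 0, 0, 0], [0, 0, -0.015, 0, 0, 0], [0, 0, -0.015, 0, 0, 0]], "jaw": 1}}

```text
t: 9.2
ee_pos: [0.4848, 0.0995, 0.1134]
tool_rot: [3.141, -0.0, -1.321]
force: [0.6, -0.3, -0.4]
opening: 0.0852
finger_force: 0.0
```

Emit:
{"api": "jog_arm", "payload": {"rows": [[0, 0, -0.1, 0, 0, 0], [0, 0, -0.3, 0, 0, 0], [0, 0, -0.6, 0, 0, 0], [0, 0, -0.9, 0, 0, 0], [0, 0, -1, 0, 0, 0]]}}

```text
t: 9.7
ee_pos: [0.4861, 0.0993, 0.2706]
tool_rot: [-3.133, 0.001, -1.321]
force: [-0.2, -0.6, 0.5]
opening: 0.0855
finger_force: 0.0
```

Emit:
{"api": "jog_arm", "payload": {"rows": [[0, 0, -0.2, 0, 0, 0], [0, 0, -0.4, 0, 0, 0], [0, 0, -0.4, 0, 0, 0], [0, 0, -0.4, 0, 0, 0]]}}

```text
t: 10.1
ee_pos: [0.4849, 0.0996, 0.325]
tool_rot: [-3.139, 0.001, -1.321]
force: [-1.0, -0.1, -1.1]
opening: 0.0856
finger_force: 0.0
```

```bash
python3 -c "
from h import *
from plant import robot,vision
s=robot.get_state();print(s['t'],s['ee_pos'],s['force'],s['opening']);print(to(.4477,.2468,.31))
c=vision.read_camera('scene'); pickle.dump(c,open('scene2.pkl','wb'))
im=cv2.cvtColor(c['image'],cv2.COLOR_RGB2BGR)[120:232,196:344]
cv2.imwrite('pics/s5.png',cv2.resize(im,(740,560),interpolation=2))
q=lambda p:((p[0]-196)*5+2,(p[1]-120)*5+2)
yd=np.array([-.245,.969,0]);C=np.array([.485,.1,0])
for r in(40,85,118): print(r,q(proj(c,C+.148*yd+[0,0,.166+r/1e3])))
for z in (.074,.166): print(z,q(proj(c,C+[0,0,z])))
"
```

```text
10.1 [0.48493484 0.09964624 0.32500254] [-1.01964492 -0.12346055 -1.11641142] 0.08558024788607108
[-1.012 -0.002  0.101 -0.004  0.002  0.004]
40 (np.float64(141.7281658154617), np.float64(148.5838752138214))
85 (np.float64(130.5786289581408), np.float64(87.7764306122445))
118 (np.float64(122.0843821467879), np.float64(41.45043079510299))
0.074 (np.float64(327.67775803403805), np.float64(427.99455818026513))
0.166 (np.float64(313.1274955703192), np.float64(315.1545372433203))
```

View pics/s5.png

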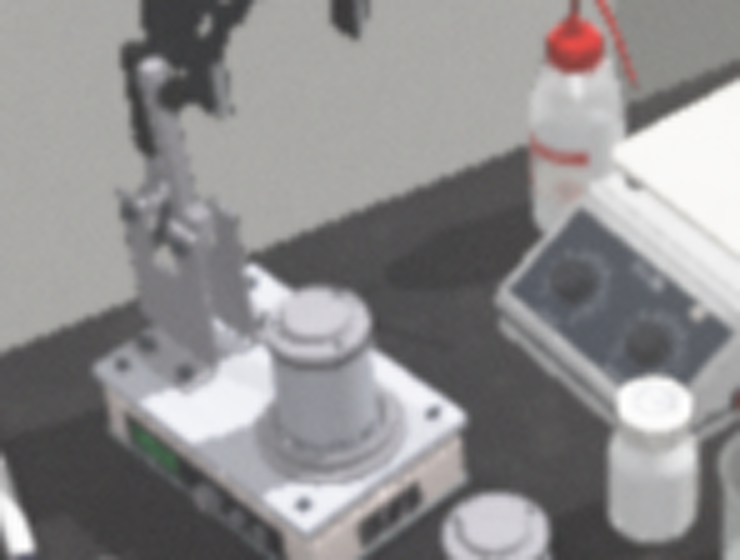

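The jar is seated upright in the cup. The black handle stands at crop (130,42) to (147,150), just behind the clamp arm, as predicted.

Emit:
{"api": "jog_arm", "payload": {"rows": [[-0.3, 0, 0, 0, 0, 0], [-0.6, 0, 0, 0, 0, 0], [-0.85, 0, 0, 0, 0, 0], [-1, 0, 0, 0, 0, 0], [-1, 0, 0, 0, 0, 0], [-1, 0, 0, 0, 0, 0], [-1, 0, 0, 0, 0, 0]], "jaw": 0.7}}

```text
t: 10.85
ee_pos: [0.4478, 0.2442, 0.3234]
tool_rot: [3.141, -0.0, -1.321]
force: [0.4, 0.6, -1.3]
opening: 0.06
finger_force: 0.0
```

```bash
python3 -c "
from h import *
from plant import robot,vision
s=robot.get_state();print(s['t'],s['ee_pos'],s['q'],s['opening']);print(to(.4473,.249,.252))"
```

```text
10.85 [0.44776799 0.24416503 0.32336428] [ 8.94785364e-01 -1.68123044e-01  5.49599365e-02  6.45293332e-05
 -1.79442175e+00 -6.45247726e-01] 0.060042819235248526
[-0.032 -0.005  0.476  0.001 -0.001  0.003]
```

Emit:
{"api": "jog_arm", "payload": {"rows": [[-0.03, 0, 0, 0, 0, 0], [-0.03, 0, 0.2, 0, 0, 0], [-0.03, 0, 0.4, 0, 0, 0], [-0.03, 0, 0.47, 0, 0, 0], [-0.03, 0, 0.47, 0, 0, 0], [-0.03, 0, 0.47, 0, 0, 0]]}}

```text
t: 11.45
ee_pos: [0.4471, 0.2491, 0.2547]
tool_rot: [-3.14, 0.0, -1.321]
force: [0.1, -0.5, 1.0]
opening: 0.0597
finger_force: 0.0
```

Emit:
{"api": "jog_arm", "payload": {"rows": [[0, 0, 0, 0, 0, 0], [0, 0, 0, 0, 0, 0], [0, 0, 0, 0, 0, 0], [0, 0, 0, 0, 0, 0], [0, 0, 0, 0, 0, 0], [0, 0, 0, 0, 0, 0], [0, 0, 0, 0, 0, 0], [0, 0, 0, 0, 0, 0]], "jaw": 0, "force": 25}}

```text
t: 12.25
ee_pos: [0.4478, 0.2498, 0.2541]
tool_rot: [-3.138, 0.001, -1.321]
force: [6.3, 1.3, 0.1]
opening: 0.0133
finger_force: 22.5
```

```bash
python3 -c "
from h import *
from plant import robot,vision
s=robot.get_state();print(s['t'],s['ee_pos'],s['q'],s['opening'],s['finger_force'],s['force'])"
```

```text
12.25 [0.44780818 0.24976526 0.25409503] [ 9.03155548e-01 -1.92740887e-01 -9.42803354e-02  1.50221388e-03
 -1.66553442e+00 -6.53138742e-01] 0.013266162019688273 22.464331090450287 [6.28794163 1.27629305 0.05961916]
```

Emit:
{"api": "jog_arm", "payload": {"rows": [[-0.062, 0, 0.003, 0, 0, 0], [-0.124, 0, 0.011, 0, 0, 0], [-0.185, 0, 0.024, 0, 0, 0], [-0.244, 0, 0.043, 0, 0, 0], [-0.244, 0, 0.043, 0, 0, 0]]}}

```text
t: 12.75
ee_pos: [0.4368, 0.2857, 0.2456]
tool_rot: [3.14, -0.001, -1.319]
force: [-0.9, 0.1, 0.3]
opening: 0.0
finger_force: 0.0
```

```bash
python3 -c "
from h import *
from plant import robot,vision
s=robot.get_state();print(s['t'],s['ee_pos'],s['opening'],s['finger_force'],s['force'])
c=vision.read_camera('scene'); pickle.dump(c,open('scene3.pkl','wb'))
im=cv2.cvtColor(c['image'],cv2.COLOR_RGB2BGR)[100:202,176:312]
cv2.imwrite('pics/s6.png',cv2.resize(im,(680,510),interpolation=2))"
```

```text
12.75 [0.43682794 0.28568242 0.24556683] 2.498823408434574e-05 0.0 [-0.88279584  0.10370329  0.27458578]
```

View pics/s6.png

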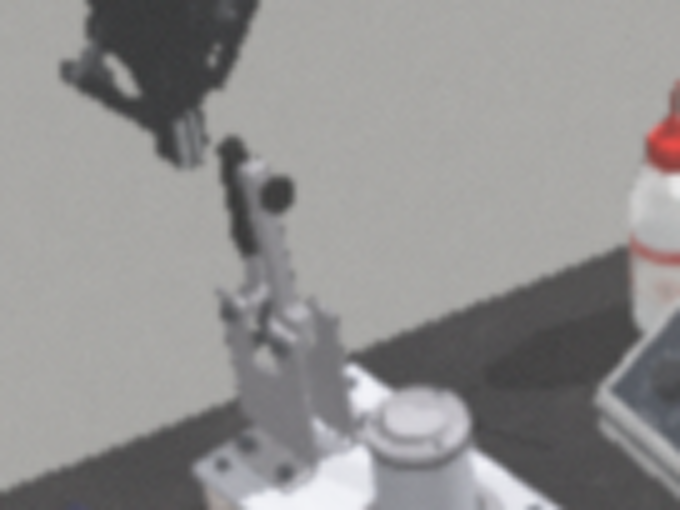

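The grip slipped off. The handle, at crop (235,140–250), is still upright, because the pads were too far to +y and too high. I'll go back and take it lower and centred.

Emit:
{"api": "jog_arm", "payload": {"rows": [[0, 0, -0.2, 0, 0, 0], [0, 0, -0.4, 0, 0, 0], [0.15, 0, -0.4, 0, 0, 0], [0.3, 0, -0.4, 0, 0, 0], [0.3, 0, -0.4, 0, 0, 0], [0.3, 0, -0.4, 0, 0, 0], [0.3, 0, -0.4, 0, 0, 0]], "jaw": 0.7}}

```text
t: 13.5
ee_pos: [0.4485, 0.2414, 0.3064]
tool_rot: [3.141, 0.0, -1.32]
force: [0.8, -0.3, 0.3]
opening: 0.0599
finger_force: 0.0
```

```bash
python3 -c "
from h import *
from plant import robot,vision
s=robot.get_state();print(s['t'],s['ee_pos'],s['q'],s['opening']);print(to(.449,.2421,.242))"
```

```text
13.5 [0.44848831 0.24144969 0.3063625 ] [ 8.89711849e-01 -1.78730475e-01  1.43216892e-02 -2.91325260e-04
 -1.76416304e+00 -6.39432692e-01] 0.05986189646013042
[-0.003 -0.005  0.429  0.001  0.     0.005]
```

Emit:
{"api": "jog_arm", "payload": {"rows": [[0, 0, 0.2, 0, 0, 0], [0, 0, 0.35, 0, 0, 0], [0, 0, 0.43, 0, 0, 0], [0, 0, 0.43, 0, 0, 0], [0, 0, 0.43, 0, 0, 0]]}}

```text
t: 14.0
ee_pos: [0.4489, 0.2413, 0.2431]
tool_rot: [-3.141, -0.0, -1.32]
force: [0.2, 0.5, 1.2]
opening: 0.0599
finger_force: 0.0
```

Emit:
{"api": "jog_arm", "payload": {"rows": [[0, 0, 0, 0, 0, 0], [0, 0, 0, 0, 0, 0], [0, 0, 0, 0, 0, 0], [0, 0, 0, 0, 0, 0], [0, 0, 0, 0, 0, 0], [0, 0, 0, 0, 0, 0], [0, 0, 0, 0, 0, 0], [0, 0, 0, 0, 0, 0]], "jaw": 0, "force": 40}}

```text
t: 14.8
ee_pos: [0.4499, 0.2416, 0.2432]
tool_rot: [-3.138, 0.001, -1.321]
force: [6.0, 2.1, 0.8]
opening: 0.0164
finger_force: 39.4
```

Emit:
{"api": "jog_arm", "payload": {"rows": [[-0.056, -0.005, 0.002, 0, 0, 0], [-0.111, -0.005, 0.01, 0, 0, 0], [-0.166, -0.005, 0.022, 0, 0, 0], [-0.219, -0.005, 0.039, 0, 0, 0], [-0.219, -0.005, 0.039, 0, 0, 0]]}}

```text
t: 15.3
ee_pos: [0.442, 0.2728, 0.2381]
tool_rot: [-3.139, -0.001, -1.321]
force: [1.7, -1.4, 4.6]
opening: 0.0159
finger_force: 40.0
```

Emit:
{"api": "jog_arm", "payload": {"rows": [[-0.052, 0, 0.021, 0, 0, 0], [-0.101, 0, 0.047, 0, 0, 0], [-0.148, 0, 0.077, 0, 0, 0], [-0.193, 0, 0.111, 0, 0, 0], [-0.193, 0, 0.111, 0, 0, 0]]}}

```text
t: 15.8
ee_pos: [0.4345, 0.3023, 0.221]
tool_rot: [-3.139, 0.002, -1.32]
force: [2.1, 2.6, 4.8]
opening: 0.0161
finger_force: 38.9
```

Emit:
{"api": "jog_arm", "payload": {"rows": [[-0.041, 0, 0.038, 0, 0, 0], [-0.079, 0, 0.079, 0, 0, 0], [-0.113, 0, 0.123, 0, 0, 0], [-0.143, 0, 0.17, 0, 0, 0], [-0.168, 0, 0.22, 0, 0, 0], [-0.19, 0, 0.271, 0, 0, 0], [-0.19, 0, 0.271, 0, 0, 0]]}}

```text
t: 16.5
ee_pos: [0.4274, 0.3301, 0.1784]
tool_rot: [-3.14, 0.002, -1.32]
force: [3.5, 5.2, 1.6]
opening: 0.0158
finger_force: 41.8
```

Emit:
{"api": "jog_arm", "payload": {"rows": [[-0.017, 0, 0.053, 0, 0, 0], [-0.029, 0, 0.108, 0, 0, 0], [-0.036, 0, 0.163, 0, 0, 0], [-0.038, 0, 0.219, 0, 0, 0], [-0.038, 0, 0.243, 0, 0, 0], [-0.038, 0, 0.255, 0, 0, 0], [-0.038, 0, 0.255, 0, 0, 0]]}}

```text
t: 17.2
ee_pos: [0.4262, 0.3344, 0.14]
tool_rot: [-3.141, -0.0, -1.321]
force: [6.4, 2.9, 0.6]
opening: 0.0159
finger_force: 39.6
```

```bash
python3 -c "
from h import *
from plant import robot,vision
s=robot.get_state();print(s['t'],s['ee_pos'],s['opening'],s['finger_force'],s['force'])
c=vision.read_camera('scene')
im=cv2.cvtColor(c['image'],cv2.COLOR_RGB2BGR)[100:220,170:330]
cv2.imwrite('pics/s7.png',cv2.resize(im,(800,600),interpolation=2))"
```

```text
17.2 [0.42619902 0.33438646 0.13996383] 0.015911965164468318 39.55949306488037 [6.35210815 2.89565305 0.56234087]
```

View pics/s7.png

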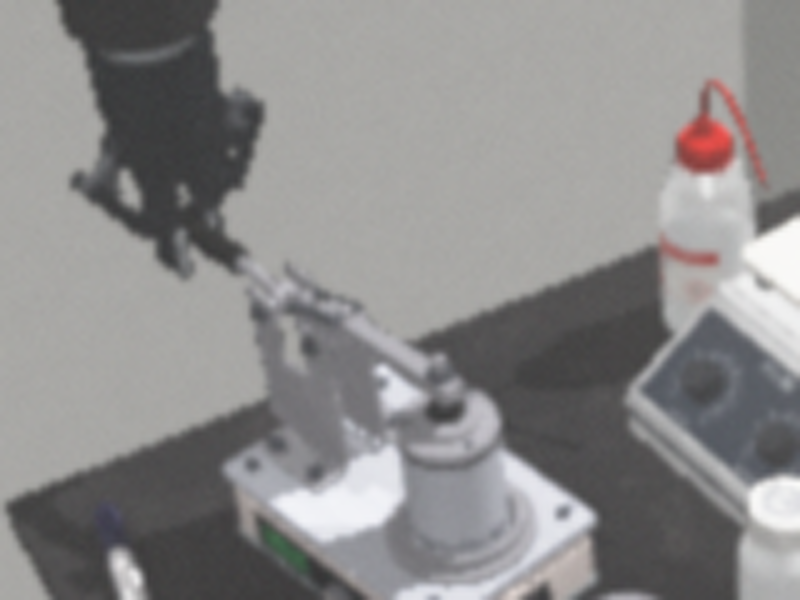

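The arm is down, with the pad on the lid at about (445,400). I'll release, then press the handle down from above with shut fingers to be sure it is on its stop.

Emit:
{"api": "jog_arm", "payload": {"rows": [[0, 0, 0, 0, 0, 0], [0, 0, 0, 0, 0, 0], [0, 0, 0, 0, 0, 0], [0, 0, 0, 0, 0, 0], [0, 0, -0.2, 0, 0, 0], [0, 0, -0.45, 0, 0, 0], [0, 0, -0.45, 0, 0, 0], [0, 0, -0.45, 0, 0, 0]], "jaw": 0.7}}

```text
t: 18.05
ee_pos: [0.4257, 0.3347, 0.2091]
tool_rot: [-3.14, 0.002, -1.321]
force: [0.3, 0.4, -1.5]
opening: 0.0599
finger_force: 0.0
```

Emit:
{"api": "jog_arm", "payload": {"rows": [[0.03, 0, 0, 0, 0, 0], [0.03, 0, 0, 0, 0, 0], [0.03, 0, 0, 0, 0, 0], [0.03, 0, 0, 0, 0, 0], [0.03, 0, 0, 0, 0, 0], [0.03, 0, 0, 0, 0, 0]], "jaw": 0}}

```text
t: 18.65
ee_pos: [0.4267, 0.33, 0.2081]
tool_rot: [3.141, -0.0, -1.321]
force: [-0.6, -0.4, 0.5]
opening: -0.0001
finger_force: 0.0
```

Emit:
{"api": "jog_arm", "payload": {"rows": [[0, 0, 0.07, 0, 0, 0], [0, 0, 0.1, 0, 0, 0], [0, 0, 0.13, 0, 0, 0], [0, 0, 0.13, 0, 0, 0]]}}

```text
t: 19.05
ee_pos: [0.4264, 0.3297, 0.1876]
tool_rot: [3.14, -0.001, -1.321]
force: [-0.9, -0.8, 0.3]
opening: -0.0002
finger_force: 0.0
```

Emit:
{"api": "jog_arm", "payload": {"rows": [[0, 0, 0.02, 0, 0, 0], [0, 0, 0.04, 0, 0, 0], [0, 0, 0.05, 0, 0, 0], [0, 0, 0.05, 0, 0, 0]]}}

```text
t: 19.45
ee_pos: [0.4266, 0.3299, 0.1809]
tool_rot: [3.141, -0.0, -1.321]
force: [0.4, 0.4, -0.2]
opening: -0.0002
finger_force: 0.0
```

Emit:
{"api": "jog_arm", "payload": {"rows": [[0, 0, 0.02, 0, 0, 0], [0, 0, 0.03, 0, 0, 0], [0, 0, 0.03, 0, 0, 0]]}}

```text
t: 19.75
ee_pos: [0.427, 0.3301, 0.1784]
tool_rot: [-3.14, 0.001, -1.32]
force: [-3.4, -0.4, 6.4]
opening: -0.0
finger_force: 3.2
```

Contact came at about 0.179, the height expected for the closed handle. Press harder to confirm the stop.

Emit:
{"api": "jog_arm", "payload": {"rows": [[0, 0, 0.02, 0, 0, 0], [0, 0, 0.04, 0, 0, 0], [0, 0, 0.04, 0, 0, 0]]}}

```text
t: 20.05
ee_pos: [0.4274, 0.3302, 0.1778]
tool_rot: [-3.135, 0.003, -1.32]
force: [-13.3, -3.9, 26.7]
opening: -0.0002
finger_force: 13.7
```

Emit:
{"api": "jog_arm", "payload": {"rows": [[0, 0, -0.1, 0, 0, 0], [0, 0, -0.3, 0, 0, 0], [0, 0, -0.6, 0, 0, 0], [0, 0, -0.8, 0, 0, 0], [0, 0, -0.8, 0, 0, 0], [0, 0, -0.8, 0, 0, 0], [0, 0, -0.8, 0, 0, 0]]}}

```text
t: 20.75
ee_pos: [0.4264, 0.3299, 0.2891]
tool_rot: [3.139, -0.001, -1.321]
force: [0.5, 0.1, -0.6]
opening: -0.0001
finger_force: 0.0
```

```bash
python3 -c "
from h import *
from plant import robot,vision
s=robot.get_state();print(s['t'],s['ee_pos'],s['force'])
c=vision.read_camera('scene');im=c['image']
C=np.array([.485,.0997,0]);yd=np.array([-.245,.969,0])
g=cv2.cvtColor(im,cv2.COLOR_RGB2GRAY)
for r in(60,85,110):   # handle: vertical dark run near the predicted closed axis
    u,v=proj(c,C+yd*(.148+r/1e3)+[0,0,.17]); u,v=round(u),round(v); print(r,u,v,g[v-7:v+8,u])
print(robot.finish_job())"
```

```text
20.75 [0.42636455 0.32986064 0.28911051] [ 0.45451388  0.09988417 -0.62053599]
60 213 150 [168 164 150 116  85  73  68  66  73 103 141 163 169 168 168]
85 208 147 [169 158 122  86  73  70  69  75 104 142 164 170 167 168 168]
110 204 143 [169 169 168 156 110  78  69  66  65  91 138 163 166 168 168]
the job is handed in; nothing more can be done
None
```

The job is handed in at 20.8 s: the charged jar (the first one hefted, about 6 N, so I did not heft the other two) is seated in the cup, the clamp handle is over centre against its stop, and the other two jars were never touched; the judge's verdict was not shown.

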